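# Clear used filter cartridges with a click-out ejector pen

## Robot

A 7-joint arm with a two-finger parallel gripper is mounted at the origin on a cart in front of the work surface, level with it; the furniture and walls round the work are solid. World frame = base frame: x ahead of the robot, y to its left, z up, the work surface at z = 0. Lengths are in m, angles in rad, forces in N, time in s.
With the tool pointing down it reaches from about 0.375 to 0.925 m from the base axis. Payload 3.1 kg.
Tool frame: the origin (TCP) lies on the centre line of the jaws, within the pads' length; the fingertips stand 11 mm ahead of it and the grasp point (between the pads) lies 8 mm behind it (bot.tip_extent is the distance from the TCP to the fingertips, in m); z points along the fingers, y is the direction in which the jaws open and shut (so a half turn about z gives the same grasp; the last joint's range is limited). The gripper opens to 85 mm and grips with 20 to 120 N. Pads are 22 mm wide; open, the fingers measure 114 mm over their backs; the gripper's body (76 mm by 85 mm) begins 54 mm behind the grasp point. The pads swing forward as they close: fully open they stand 13 mm farther back than shut.
Start: joints at [-0.098, 0.383, 0.044, 1.598, -0.018, 1.161, -0.05], TCP at [0.65, 0, 0.242] pointing down, gripper open.
Joint ranges: [-2.61, 2.61], [-0.41, 2.15], [-1.48, 1.57], [0, 2.5], [-1.57, 4.71], [0.05, 1.97], [-2.85, 2.85]. Speed limits (rad/s): [2.79, 2.79, 3.14, 3.14, 3.14, 3.14, 3.14].

## Interface

Orientations are given as a unit quaternion [w, x, y, z].
In Python, from bench import sensors, optics, bot gives the robot as it stands.
- The arm moves only by the tool servo_tool, never from a script. Its argument "commands" is one flat list of numbers, 4 for each row, row after row: the shift along the tool's x, y, z in m, then the turn about the tool's z in rad. In form: [tx, ty, tz, yaw, tx, ty, tz, yaw, ...]. A call has 1 to 10 rows; each row is the pose to reach, as a shift and turn from the pose commanded when the call began, along the tool's axes at that moment; what a row does not reach only later rows make up. A row lasts 1/8 s, in which the tool goes at most 62.5 mm and 10.7 degrees, less where a joint would pass 70% of its speed; a pose out of reach is approached as far as the arm can. A call with a gripper value outside its range is refused whole. "hand" is the opening in per cent of the stroke, from 0 (shut) to 100 (fully open), set as the call begins (left out, the last holds). The fingers move at their own pace and stop on an object; the grip force is fixed at half the most. Time passes only in rows, so rows that repeat a pose let the fingers close. It gives the time, the measured TCP pose, the force and the opening at its end, in the units of the state.
- sensors.read_state(): the state, without advancing time (a new reading comes with each control period).
- optics.get_image(name): name is "scene" or "side" or "wrist"; returns a dict with "color" (400x640x3 uint8, red, green, blue), "fovy" (degrees; the focal length in pixels is half the picture's height over the tangent of half this angle, whatever the lens; pixels are square), "cx", "cy" (the principal point, pixels), "D" ([k1, k2, p1, p2, k3] as OpenCV has them; the pictures are not rectified), "extrinsics" (4x4, takes a point from world to camera coordinates). Camera axes: x right, y down, z forward; pixel columns grow to the right and rows downward; lengths in m; the calibration is good to about 2 mm. A picture is of the moment at which its call begins. There is no depth.
- bot.close_job(): hands the job in, once; it reports no verdict.
The state is a dict: "t": time; "joints": joint angles; "qvel": joint speeds; "tau": joint torques, N m; "position": TCP position; "orientation": TCP orientation; "force": force on the tool from outside, world axes, zero at the start; "torque": the same for the moment, N m; "opening": opening from 0.0 (shut) to 1.0 (fully open).
Only numpy, scipy, OpenCV 4.12 (cv2) and the standard library are available. Lean on these libraries where they do the work, as an engineer would, in place of code of your own. Each camera call takes 0.05 s, during which the arm holds its last target. There are 200 camera calls.

## Task

Pick up the ejector pen, press its red end button fully home against the press post so that the steel pin comes right out, and use the pin to push every cartridge out through the back of the holder so that it drops into the catch tray. Also with the pin, push fully in the white indicator tab above each of the four bores, empty ones too. Then press the pin fully back in against the press post so that the button pops out again, and lay the pen down on the middle of the red log book. Do not touch the tabs, or the cartridges while they are in the holder, with the gripper, and leave the beaker, timer and label roll where they are.

Things in the scene. Friction and masses are not known exactly. Their poses are not given: they have to be found in the camera images.
- ejector_centre (a point): ejector pen, loose, about 0.115 kg: square grey body 30 x 30 mm, 120 mm long. Point at the body's centre, x axis along the pen to the pin end (steel nose, blue band). It lies with this point 15 mm up. A rod slides through it along x: front end a 9 mm steel pin, rear end a red 16 mm button. The body's end faces are 60 mm from the centre; it is wider than the bores
- pin_tip (a point): centre of the flat end of the steel pin; it stands 3 mm out of the nose when the pin is in, 27 mm when it is out (87 mm from the pen's centre)
- button_end (a point): centre of the flat end of the red button at the pen's rear; it stands 27 mm out of the body when the pin is in (87 mm from the pen's centre) and 3 mm when the pin is out
- ejector_pin (a joint): travel of the rod in m: 0 = pin in and button out, 0.024 = pin out and button in. A stiff friction slide: it moves under a push of about 3 to 4 N, stays wherever it is left, and stops solid at either end. Pushing the button in brings the pin out; pushing the pin in brings the button out. Fully home means within 3 mm of the end stop
- post_pad_centre (a point): press post, fixed: grey block 60 mm (its x) by 28 mm (its y), 85 mm high, on a 90 x 60 x 6 mm foot. Point on its axis, 50 mm above the bench. The broad faces to its +y and -y carry black rubber pads (46 mm wide, 44 high, centred at this height, yellow dot in the middle) whose surfaces are 16 mm from this point
- holder: cartridge holder, fixed: an upright blue block 22 mm thick (its x), 170 mm wide (its y), 92 mm high, with a white catch tray against its back. Origin at the foot of the front face, at bench height; +x points through the block to the tray. Tray: x from 22 to 127 mm, full width, walls 32 mm high, 4 mm thick, floor 4 mm. Cartridges pushed out of the back fall into it
- tray_floor (a point): centre of the catch tray's floor
- book_top (a point): red log book, fixed, 210 mm (its x) by 150 mm (its y), 18 mm thick; this point is the centre of its upper face
- bore_1 (a point): centre of the front mouth of bore 1 (19.5 mm wide, straight through the 22 mm block, 50 mm above the bench); axes as the holder's. Belongs to cartridge_1
- bore_2 (a point): centre of the front mouth of bore 2 (19.5 mm wide, straight through the 22 mm block, 50 mm above the bench); axes as the holder's. Belongs to cartridge_2
- bore_3 (a point): centre of the front mouth of bore 3 (19.5 mm wide, straight through the 22 mm block, 50 mm above the bench); axes as the holder's. Belongs to cartridge_3
- bore_4 (a point): centre of the front mouth of bore 4 (19.5 mm wide, straight through the 22 mm block, 50 mm above the bench); axes as the holder's. Belongs to cartridge_4
- tab_1 (a joint): travel in m of indicator tab 1, a white round button 12 mm across on the front of the holder, its centre 28 mm above that of bore 1 (78 mm above the bench). 0 = standing 9 mm out of the front face, 0.007 = pushed in, 2 mm out. Slides stiffly under about 2 N and stays where it is left; fully in means more than 5 mm
- tab_2 (a joint): travel in m of indicator tab 2, a white round button 12 mm across on the front of the holder, its centre 28 mm above that of bore 2 (78 mm above the bench). 0 = standing 9 mm out of the front face, 0.007 = pushed in, 2 mm out. Slides stiffly under about 2 N and stays where it is left; fully in means more than 5 mm
- tab_3 (a joint): travel in m of indicator tab 3, a white round button 12 mm across on the front of the holder, its centre 28 mm above that of bore 3 (78 mm above the bench). 0 = standing 9 mm out of the front face, 0.007 = pushed in, 2 mm out. Slides stiffly under about 2 N and stays where it is left; fully in means more than 5 mm
- tab_4 (a joint): travel in m of indicator tab 4, a white round button 12 mm across on the front of the holder, its centre 28 mm above that of bore 4 (78 mm above the bench). 0 = standing 9 mm out of the front face, 0.007 = pushed in, 2 mm out. Slides stiffly under about 2 N and stays where it is left; fully in means more than 5 mm
- cartridge_1: blue filter cartridge, a solid cylinder 18 mm across and 20 mm long, 15 g, a loose fit lying in bore 1, its front end 1 mm inside the front face; origin at its centre, x along its length. May be absent (bore empty)
- cartridge_2: green filter cartridge, a solid cylinder 18 mm across and 20 mm long, 15 g, a loose fit lying in bore 2, its front end 1 mm inside the front face; origin at its centre, x along its length. May be absent (bore empty)
- cartridge_3: yellow filter cartridge, a solid cylinder 18 mm across and 20 mm long, 15 g, a loose fit lying in bore 3, its front end 1 mm inside the front face; origin at its centre, x along its length. May be absent (bore empty)
- cartridge_4: orange filter cartridge, a solid cylinder 18 mm across and 20 mm long, 15 g, a loose fit lying in bore 4, its front end 1 mm inside the front face; origin at its centre, x along its length. May be absent (bore empty)
- beaker_2: clear beaker, 70 mm wide, 85 mm high, loose bystander; origin at the centre of its underside
- timer: white timer, 62 x 62 x 21 mm, loose bystander; origin at the centre of its underside
- label_roll: green label roll, 52 mm across, 22 mm high, loose bystander; origin at the centre of its underside
Things that resemble listed ones, but are neither listed nor needed, are in the scene too. There is more than one size of the part that bears ejector_centre; the job needs the larger.

How it is judged:
On the way, in this order (a step that is already met when the one before it is completed fails the run):
1. the pin is pressed fully out with the button at the press post (value of joint ejector_pin above 0.021 m and distance between button_end and post_pad_centre below 0.07 m), for 0.1 s.
2. every cartridge has been pushed out into the catch tray and all four tabs are in (x of cartridge_1 in the frame of holder between 0.028 and 0.125 m and y of cartridge_1 in the frame of holder between -0.085 and 0.085 m and height (world z) of each of cartridge_1, cartridge_2, cartridge_3, cartridge_4 below 0.034 m and x of cartridge_2 in the frame of holder between 0.028 and 0.125 m and y of cartridge_2 in the frame of holder between -0.085 and 0.085 m and x of cartridge_3 in the frame of holder between 0.028 and 0.125 m and y of cartridge_3 in the frame of holder between -0.085 and 0.085 m and x of cartridge_4 in the frame of holder between 0.028 and 0.125 m and y of cartridge_4 in the frame of holder between -0.085 and 0.085 m and value of joint each of tab_1, tab_2, tab_3, tab_4 above 0.005 m), for 0.2 s.
3. the pin is pressed fully back in with the pin end at the press post (value of joint ejector_pin below 0.003 m and distance between pin_tip and post_pad_centre below 0.07 m), for 0.1 s.
At the end, for the whole second after the job is handed in: every cartridge lies in the catch tray, all four tabs are in (over 5 mm of 7 mm), the pin is in (within 3 mm), and the pen lies level and still on the log book, its centre within 80 mm (along the book's 210 mm side) and 55 mm (along the 150 mm side) of the book's centre (all of step 2 and value of joint ejector_pin below 0.003 m and x of ejector_centre in the frame of book_top between -0.08 and 0.08 m and y of ejector_centre in the frame of book_top between -0.055 and 0.055 m and z of ejector_centre in the frame of book_top between 0.009 and 0.024 m and angle between ejector_centre's own x axis and vertical between 1.42 and 1.72 rad and linear speed of ejector below 0.03 m/s); the robot touches nothing.
It fails at once if the gripper touches a cartridge while it is in the holder ((contact force between the fingers and cartridge_1 above 0.5 N and x of cartridge_1 in the frame of holder below 0.028 m and height (world z) of cartridge_1 above 0.036 m) or (contact force between the fingers and cartridge_2 above 0.5 N and x of cartridge_2 in the frame of holder below 0.028 m and height (world z) of cartridge_2 above 0.036 m) or (contact force between the fingers and cartridge_3 above 0.5 N and x of cartridge_3 in the frame of holder below 0.028 m and height (world z) of cartridge_3 above 0.036 m) or (contact force between the fingers and cartridge_4 above 0.5 N and x of cartridge_4 in the frame of holder below 0.028 m and height (world z) of cartridge_4 above 0.036 m)).
It fails at once if the gripper presses on a tab (contact force between the fingers and tab_1 above 0.5 N or contact force between the fingers and tab_2 above 0.5 N or contact force between the fingers and tab_3 above 0.5 N or contact force between the fingers and tab_4 above 0.5 N).
It fails at once if the beaker is displaced by more than 30 mm (distance of beaker_2 from where it was at the start of the episode above 0.03 m).
It fails at once if the timer is displaced by more than 30 mm (distance of timer from where it was at the start of the episode above 0.03 m).
It fails at once if the label roll is displaced by more than 30 mm (distance of label_roll from where it was at the start of the episode above 0.03 m).
Of cartridge_1, cartridge_2, cartridge_3, cartridge_4 only 2 to 4 are there at a start; the rules pass over those that are not, and their reading is None.
At some moment in a run one of ejector may be knocked a few centimetres aside while the robot is not near it.
Once in a run the grip may slacken for a moment while it holds something.
It also fails if it takes over 208 s, if anything falls off the work surface, if the arm or the gripper's body presses on something with over 40 N, if the wrist force passes 120 N, or if a joint passes its speed limit or range.

## Working session

There is one attempt and no reset: what is moved stays moved. The work goes in short steps, Python scripts to look and compute and a tool call to move; the robot and the scene stay as the last step left them, time stands still between calls to the robot, and variables do not carry over. Pictures are saved under pics/ and viewed, about 12 in all and at most 16, crops included, and the job is handed in when it is done.

Besides the shell and the picture viewer there is one more tool, called after "Request:" in YAML: its name, and indented under it one key for each argument. servo_tool: Moves the arm, as the interface text tells. Its arguments: {"type":"object","properties":{"commands":{"type":"array","items":{"type":"number"}},"hand":{"type":"number"}},"required":["commands"]}

```bash
ls; mkdir -p pics; cat > h.py <<'E'
import numpy as np, cv2, json
from scipy.spatial.transform import Rotation as R
from bench import sensors, optics, bot
def cam(im):
    h,w=im["color"].shape[:2]; f=h/2/np.tan(np.radians(im["fovy"])/2)
    return np.array([[f,0,im["cx"]],[0,f,im["cy"]],[0,0,1.]]),np.array(im["D"],float),np.array(im["extrinsics"])
def grab(name,tag):
    im=optics.get_image(name); K,D,T=cam(im)
    cv2.imwrite(f"pics/{tag}.png",im["color"][:,:,::-1]); np.savez(f"pics/{tag}.npz",K=K,D=D,T=T); return im
def load(tag):
    z=np.load(f"pics/{tag}.npz"); return z["K"],z["D"],z["T"]
def ray(tag,px):
    K,D,T=load(tag); u=cv2.undistortPoints(np.array([[px]],float),K,D,criteria=(3,50,1e-9))[0,0] if False else cv2.undistortPoints(np.array([[px]],float),K,D)[0,0]
    d=T[:3,:3].T@np.array([u[0],u[1],1]); o=-T[:3,:3].T@T[:3,3]; return o,d/np.linalg.norm(d)
def atz(tag,px,z):
    o,d=ray(tag,px); return o+d*(z-o[2])/d[2]
def tri(*obs):
    A=np.zeros((3,3));b=np.zeros(3)
    rs=[ray(t,p) for t,p in obs]
    for o,d in rs:
        M=np.eye(3)-np.outer(d,d);A+=M;b+=M@o
    x=np.linalg.solve(A,b); return x,[np.linalg.norm((np.eye(3)-np.outer(d,d))@(x-o))*1000 for o,d in rs]
def proj(tag,p):
    K,D,T=load(tag); return cv2.projectPoints(np.array(p,float).reshape(-1,1,3),cv2.Rodrigues(T[:3,:3])[0],T[:3,3],K,D)[0][:,0]
def crop(tag,x0,y0,x1,y1,s,out):
    im=cv2.imread(f"pics/{tag}.png")[y0:y1,x0:x1]; cv2.imwrite(f"pics/{out}.png",cv2.resize(im,None,fx=s,fy=s,interpolation=cv2.INTER_CUBIC))
def st():
    s=sensors.read_state(); print({k:np.round(s[k],4).tolist() for k in ("t","joints","position","orientation","force","torque","opening")}); return s
E
python3 - <<'E'
from h import *
st()
for n in("scene","side","wrist"):
    grab(n,n+"0"); K,D,T=load(n+"0"); print(n,K[0,0],D,-T[:3,:3].T@T[:3,3],T[:3,:3].round(2).tolist())
a=cv2.imread("pics/scene0.png");b=cv2.imread("pics/side0.png")
E
```

```text
pics
{'t': 0.0, 'joints': [-0.0978, 0.3838, 0.0438, 1.5996, -0.0179, 1.1612, -0.0499], 'position': [0.6491, -0.0, 0.2409], 'orientation': [-0.0009, 0.7071, 0.7071, -0.001], 'force': [0.4028, 0.2217, -0.657], 'torque': [-0.0174, 0.0096, 0.0196], 'opening': 0.9977}
scene 420.0162918025065 [0.03003079 0.         0.         0.         0.        ] [0.0035243  0.81216101 0.90686929] [[-0.86, -0.52, 0.01], [-0.33, 0.53, -0.78], [0.4, -0.67, -0.62]]
side 478.2437641709718 [0.01577378 0.         0.         0.         0.        ] [0.64229187 0.6357032  1.24586954] [[-0.98, 0.17, -0.01], [0.15, 0.85, -0.51], [-0.08, -0.5, -0.86]]
wrist 342.45221068268273 [0.0162784 0.        0.        0.        0.       ] [0.65057818 0.06926373 0.37269205] [[1.0, -0.0, -0.0], [-0.0, -0.96, 0.27], [-0.0, -0.27, -0.96]]
```

View pics/scene0.png

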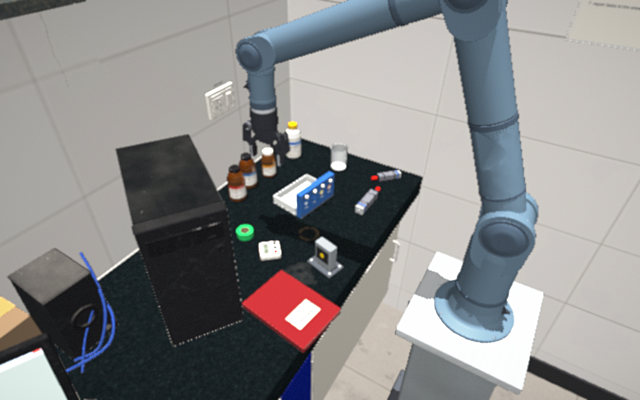

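View pics/side0.png

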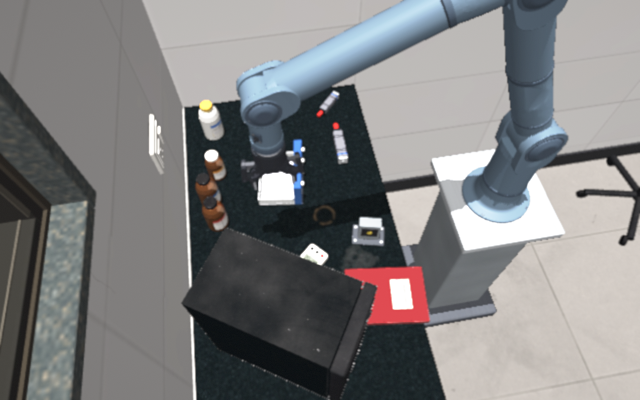

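The scene view shows the holder at about (315,195) with the tray to its left. There are two pens, at about (367,201) and (386,175), the post at (325,258) and the book at (292,308). The side view shows the same objects, with the arm partly hiding the holder. I'll enlarge both.

```bash
python3 - <<'E'
from h import *
crop("scene0",235,140,435,290,4,"c_scene"); crop("side0",240,80,440,250,3.5,"c_side")
E
```

```text
(no output)
```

View pics/c_scene.png

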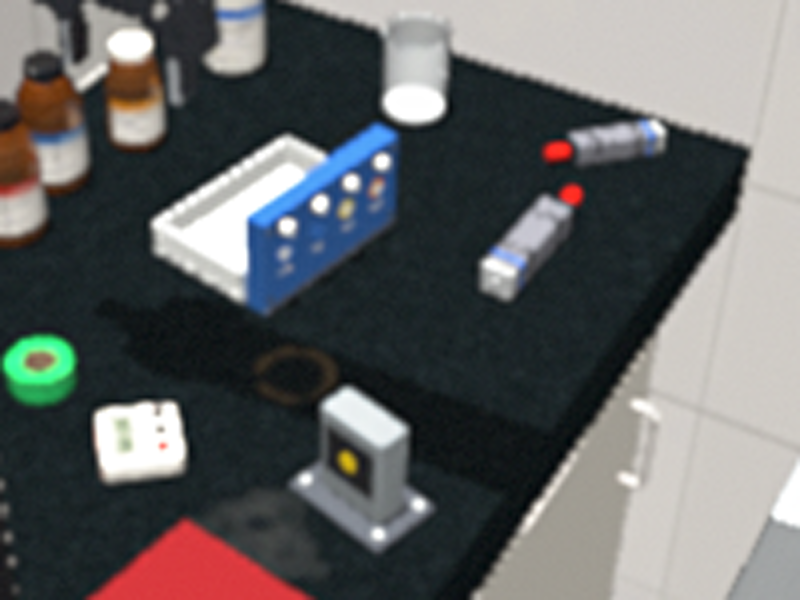

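View pics/c_side.png

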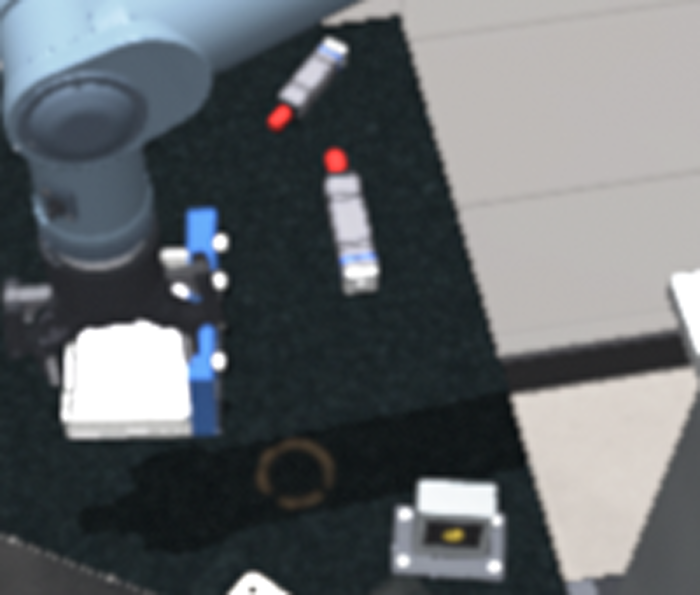

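View pics/wrist0.png

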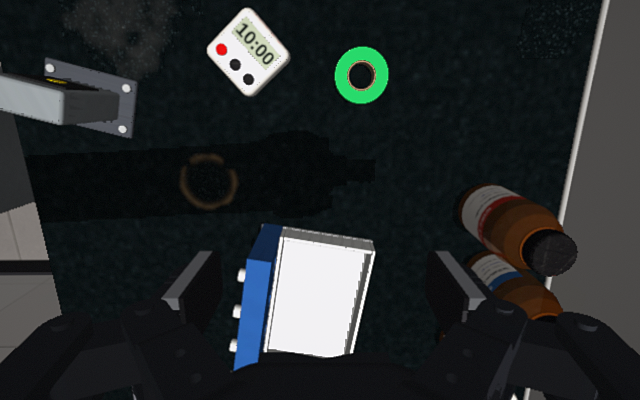

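The scene crop shows the larger pen's red button at (571,195) and its nose at (497,280). The smaller pen is behind it, with its button at (557,152). The tabs are at (287,226), (320,205), (351,183) and (382,160), and the post's yellow dot is at (347,460). The wrist view shows the holder's top edge from (270,228) downward, three tabs, the post's foot bolts, the timer and the label roll.

```bash
python3 - <<'E'
from h import *
s=lambda x,y:("scene0",(235+(x-1.5)/4,140+(y-1.5)/4)); d=lambda x,y:("side0",(240+(x-1.2)/3.5,80+(y-1.2)/3.5))
def p(n,*o):
    x,e=tri(*o); print(n,x.round(4),np.round(e,1))
p("A button",s(571,195),d(336,160)); 
p("B button",s(557,152),d(280,118))
p("A nose top L/R",s(482,264),d(346,268));p("A nose top R",s(514,274),d(377,266))
p("A rear L",s(543,198),d(326,178));p("A rear R",s(572,206),d(354,175))
p("B nose",s(655,122),d(337,40))
for n,a,b,w in (("bolt+x+y",(306,480),(403,561),None),("bolt-x-y",(417,505),(497,519),(50,67)),("bolt-x+y",(377,535),(495,567),None)):
    p(n,s(*a),d(*b))
p("dot",s(347,461),d(454,535))
w=lambda x,y:("wrist0",(x,y))
print("wrist bolts z6",[atz("wrist0",q,.006).round(4) for q in((50,67),(130,87),(122,128))])
p("tab1",s(287,226),d(219,360)) ;p("tab3",s(351,183),d(219,281));p("tab4",s(382,160),d(220,242))
p("tabn",s(287,226),w(242,274));p("tab",s(320,205),w(237,311));p("tab",s(351,183),w(234,346))
p("hold top +y front corner",s(250,215),w(262,262))
p("roll",s(40,355),w(361,75)); p("timer",s(140,420),w(248,52))
print("book",[ (load("scene0") and atz("scene0",q,.018).round(3)) for q in((282,271),(340,318),(307,348),(243,303))])
print("beaker", atz("scene0",(235+413/4,140+104/4),0).round(3))
E
```

```text
A button [ 0.4248 -0.3275  0.0204] [1.2 1.2]
B button [ 0.4667 -0.3914  0.0137] [0.4 0.4]
A nose top L/R [ 0.4432 -0.1962  0.0277] [3.1 3.1]
A nose top R [ 0.4148 -0.195   0.0285] [1.1 1.1]
A rear L [ 0.4398 -0.3014  0.0285] [0.3 0.3]
A rear R [ 0.4132 -0.3009  0.0295] [1.7 1.7]
B nose [ 0.3994 -0.4585  0.0337] [1. 1.]
bolt+x+y [0.4491 0.0796 0.0085] [0.6 0.6]
bolt-x-y [0.3665 0.0592 0.0114] [1. 1.]
bolt-x+y [0.3777 0.0993 0.0102] [0.1 0.1]
dot [0.4119 0.0851 0.0533] [0.3 0.3]
wrist bolts z6 [array([0.377 , 0.0987, 0.006 ]), array([0.4529, 0.0802, 0.006 ]), array([0.4381, 0.0392, 0.006 ])]
tab1 [ 0.5709 -0.09    0.0829] [0.2 0.2]
tab3 [ 0.5583 -0.1693  0.0809] [0.1 0.1]
tab4 [ 0.551  -0.2079  0.0835] [0.6 0.6]
tabn [ 0.5723 -0.0909  0.0811] [0.6 0.6]
tab [ 0.5649 -0.1309  0.0801] [0.1 0.1]
tab [ 0.5591 -0.1715  0.0797] [0.3 0.3]
hold top +y front corner [ 0.5947 -0.0711  0.0959] [0.7 0.7]
roll [0.6849 0.0903 0.0279] [0.4 0.4]
timer [0.5777 0.1094 0.0281] [2.1 2.1]
book [array([0.491, 0.167, 0.018]), array([0.277, 0.22 , 0.018]), array([0.303, 0.335, 0.018]), array([0.514, 0.311, 0.018])]
beaker [ 0.625 -0.408  0.   ]
```

The larger pen is at about (0.427, -0.245), pointing +y and measuring about 150 mm or more overall. The post is rotated about -15° and the holder about -10°. I'll move over the pen and look with the wrist camera.

Request:
servo_tool:
  commands: [-0.05,-0.05,0,0,-0.09,-0.09,0,0,-0.13,-0.13,0.0,0,-0.17,-0.17,0.01,0,-0.2,-0.2,0.02,0,-0.22,-0.22,0.02,0,-0.22,-0.22,0.02,0,-0.22,-0.22,0.02,0]
  hand: 100

```text
t: 1.15
position: [0.4308, -0.2191, 0.2224]
orientation: [0.0, 0.707, 0.707, 0.0]
force: [0.2, -0.4, 0.6]
opening: 1.002
```

```bash
python3 - <<'E'
from h import *
st(); grab("wrist","w1"); grab("scene","scene1");grab("side","side1")
E
```

```text
{'t': 1.15, 'joints': [0.2041, 0.0837, 0.1907, 2.0173, -0.0192, 1.0416, 0.4048], 'position': [0.4308, -0.2191, 0.2224], 'orientation': [0.0001, 0.7068, 0.7075, 0.0004], 'force': [0.2369, -0.4037, 0.5782], 'torque': [0.0663, 0.0215, -0.0041], 'opening': 1.0023}
```

View pics/w1.png

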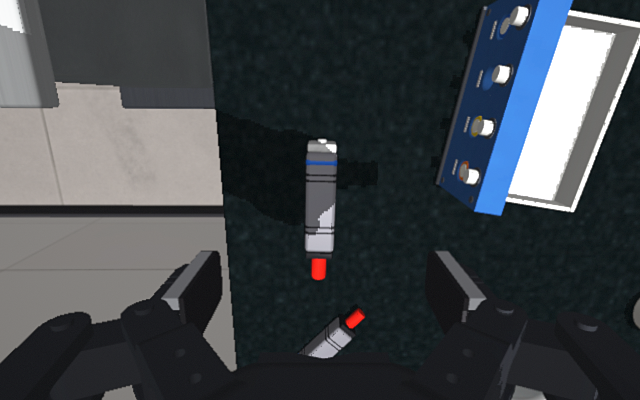

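The wrist view shows the pen's top face spanning (307,142)–(337,142) at the nose to (305,252)–(333,255) at the rear, with the button end at (319,279). The tabs are at (519,16), (501,74), (484,127) and (469,174).

```bash
python3 - <<'E'
from h import *
for q in((307.5,142),(337,142),(305,252),(333.5,254)): print("top z.03",atz("w1",q,.03).round(4))
print("btn",atz("w1",(319,279),.015).round(4), "pin tip",atz("w1",(322,138.5),.015).round(4))
for q in((519,16),(501,74),(484,127),(469,174)): print("tab",atz("w1",q,.078).round(4))
# fuse tabs: w1 + scene0
S=[(287,226),(320,205),(351,183),(382,160)];W=[(519,16),(501,74),(484,127),(469,174)]
for a,b in zip(S,W):
    x,e=tri(("scene0",(235+(a[0]-1.5)/4,140+(a[1]-1.5)/4)),("w1",b)); print(x.round(4),np.round(e,1))
E
```

```text
top z.03 [ 0.4168 -0.1891  0.03  ]
top z.03 [ 0.4446 -0.1891  0.03  ]
top z.03 [ 0.4128 -0.302   0.03  ]
top z.03 [ 0.4422 -0.3042  0.03  ]
btn [ 0.4269 -0.3414  0.015 ] pin tip [ 0.4304 -0.1875  0.015 ]
tab [ 0.5733 -0.093   0.078 ]
tab [ 0.5662 -0.1323  0.078 ]
tab [ 0.5586 -0.1717  0.078 ]
tab [ 0.5513 -0.2095  0.078 ]
[ 0.5728 -0.0932  0.0796] [0.4 0.4]
[ 0.5658 -0.1324  0.0788] [0. 0.]
[ 0.5587 -0.1715  0.0791] [0.6 0.6]
[ 0.5497 -0.2082  0.0837] [0.9 0.9]
```

Request:
servo_tool:
  commands: [-0.03,-0.002,0.05,0.025,-0.03,-0.002,0.1,0.025,-0.03,-0.002,0.15,0.025,-0.03,-0.002,0.18,0.025,-0.03,-0.002,0.195,0.025,-0.03,-0.002,0.204,0.025,-0.03,-0.002,0.204,0.025]

```text
t: 2.17
position: [0.4287, -0.25, 0.0186]
orientation: [0.0, 0.716, 0.698, 0.0]
force: [0.1, 0.1, -0.6]
opening: 1.002
```

Request:
servo_tool:
  commands: [0,0,0,0,0,0,0,0,0,0,0,0,0,0,0,0,0,0,0,0,0,0,0,0,0,0,0,0,0,0,0,0]
  hand: 0

```text
t: 3.18
position: [0.4289, -0.2504, 0.0191]
orientation: [0.001, 0.716, 0.698, 0.0]
force: [0.2, 0.2, 6.4]
opening: 0.338
```

The gripper stopped at 28.7 mm, so it is holding the 30 mm body. I'll lift and carry the pen to the post's +y side.

Request:
servo_tool:
  commands: [0,0,-0.04,0,0,0,-0.09,0,0,0,-0.14,0,0.04,0,-0.16,0.04,0.09,0,-0.16,0.08,0.14,0,-0.16,0.12,0.19,0,-0.16,0.16,0.24,0,-0.16,0.2,0.29,-0.001,-0.16,0.237,0.34,-0.002,-0.16,0.237]

```text
t: 4.42
position: [0.4335, 0.0912, 0.1776]
orientation: [-0.0, 0.793, 0.609, -0.001]
force: [-0.1, 0.5, -1.1]
opening: 0.336
```

Request:
servo_tool:
  commands: [0.04,0.01,0,0,0.07,0.02,0,0,0.088,0.022,0,0,0.088,0.022,0,0]

```text
t: 4.92
position: [0.4779, 0.1701, 0.1776]
orientation: [-0.0, 0.793, 0.61, -0.001]
force: [-0.2, 0.8, -1.9]
opening: 0.335
```

```bash
python3 - <<'E'
from h import *
st(); grab("scene","scene2");grab("side","side2"); grab("wrist","w2")
crop("scene2",200,140,440,320,3.3,"c2")
E
```

```text
{'t': 4.925, 'joints': [-0.3027, 0.1949, -0.1321, 1.9916, 0.0306, 0.9585, -0.7099], 'position': [0.4779, 0.1701, 0.1776], 'orientation': [-0.0004, 0.7928, 0.6095, -0.0007], 'force': [-0.195, 0.787, -1.8655], 'torque': [-0.0243, -0.0071, -0.0084], 'opening': 0.3354}
```

View pics/c2.png

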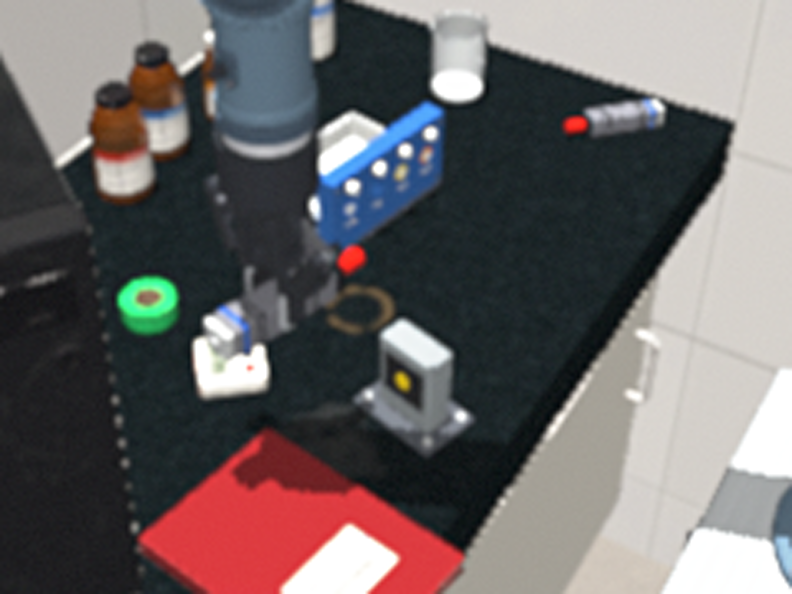

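The pen is held level, with its button at (351,259) in the crop (pixel (306.4,218.5)). My x was about 40 mm over, and I'll correct it with a helper.

```bash
cat >> h.py <<'E'
def go(*targets):
    """targets: (x,y,z,pen heading deg) in world -> tool shifts from current pose"""
    s=sensors.read_state(); w,x,y,z=s["orientation"]; M=R.from_quat([x,y,z,w]).as_matrix(); p=np.array(s["position"])
    h=np.degrees(np.arctan2(M[1,0],M[0,0])); print("now",p.round(4),"heading",h.round(2),"force",np.round(s["force"],1))
    for t in targets:
        d=M.T@(np.array(t[:3])-p); print(np.round(t,4),"->",d.round(4),"yaw",np.radians((h-t[3]+180)%360-180).round(4))
E
python3 - <<'E'
from h import *
s=sensors.read_state();p=np.array(s["position"]);u=np.array([.257,.966,0])
print(proj("scene2",[p-.087*u+[0,0,-.004]]),"seen ~306,218.5")
P=np.array([.4078,.0696,0]); u=np.array([np.sin(np.radians(15)),np.cos(np.radians(15)),0])
go(*[(*(P+k*u+[0,0,.054])[:3],75) for k in (.118,.104,.078)])
E
```

```text
[[308.57126441 216.78634002]] seen ~306,218.5
now [0.4777 0.1674 0.1777] heading 74.89 force [ 0.9 -0.  -1.4]
[4.383e-01 1.836e-01 5.400e-02 7.500e+01] -> [ 0.0056 -0.042   0.1237] yaw -0.002
[4.347e-01 1.701e-01 5.400e-02 7.500e+01] -> [-0.0084 -0.042   0.1238] yaw -0.002
[4.280e-01 1.449e-01 5.400e-02 7.500e+01] -> [-0.0344 -0.042   0.1238] yaw -0.002
```

Request:
servo_tool:
  commands: [0.01,-0.042,0,0,0.01,-0.042,0.05,0,0.01,-0.042,0.1,0,0.006,-0.042,0.124,0,0.006,-0.042,0.124,0]

```text
t: 5.7
position: [0.4372, 0.183, 0.0524]
orientation: [-0.0, 0.794, 0.608, -0.003]
force: [-0.5, -0.9, 0.4]
opening: 0.34
```

Request:
servo_tool:
  commands: [-0.01,0,0,0,-0.018,0,0,0,-0.024,0,0,0,-0.03,0,0,0,-0.035,0,0,0,-0.039,0,0,0]

```text
t: 6.45
position: [0.4303, 0.1484, 0.0548]
orientation: [0.0, 0.793, 0.609, 0.001]
force: [2.0, 3.0, -0.4]
opening: 0.335
```

```bash
python3 - <<'E'
from h import *
st(); go()
E
```

```text
{'t': 6.45, 'joints': [-0.297, 0.3047, -0.138, 2.1835, 0.0679, 0.6551, -0.7441], 'position': [0.4303, 0.1484, 0.0548], 'orientation': [0.0003, 0.7933, 0.6089, 0.001], 'force': [2.0027, 2.961, -0.3846], 'torque': [0.5097, -0.3407, 0.164], 'opening': 0.3354}
now [0.4303 0.1484 0.0548] heading 75.02 force [ 2.   3.  -0.4]
```

Request:
servo_tool:
  commands: [-0.002,0,0,0,-0.004,0,0,0,-0.005,0,0,0,-0.005,0,0,0]

```text
t: 6.95
position: [0.4289, 0.1448, 0.0545]
orientation: [-0.0, 0.793, 0.609, 0.001]
force: [2.4, 4.9, -0.5]
opening: 0.336
```

Request:
servo_tool:
  commands: [-0.002,0,0,0,-0.004,0,0,0,-0.004,0,0,0]

```text
t: 7.32
position: [0.429, 0.1447, 0.0552]
orientation: [-0.001, 0.793, 0.61, 0.004]
force: [4.0, 10.0, -0.9]
opening: 0.339
```

```bash
python3 - <<'E'
from h import *
st(); grab("scene","scene3");grab("side","side3")
a=cv2.imread("pics/scene3.png")[200:300,260:390]; b=cv2.imread("pics/side3.png")[190:300,320:450]
f=lambda i:cv2.resize(i,(390,330),interpolation=cv2.INTER_CUBIC)
cv2.imwrite("pics/c3.png",np.hstack([f(a),f(b)]))
E
```

```text
{'t': 7.325, 'joints': [-0.2853, 0.2978, -0.14, 2.1925, 0.0607, 0.6472, -0.7272], 'position': [0.429, 0.1447, 0.0552], 'orientation': [-0.0012, 0.7927, 0.6095, 0.0043], 'force': [3.9729, 10.0072, -0.8681], 'torque': [2.3008, -0.6017, 0.0761], 'opening': 0.3392}
```

View pics/c3.png

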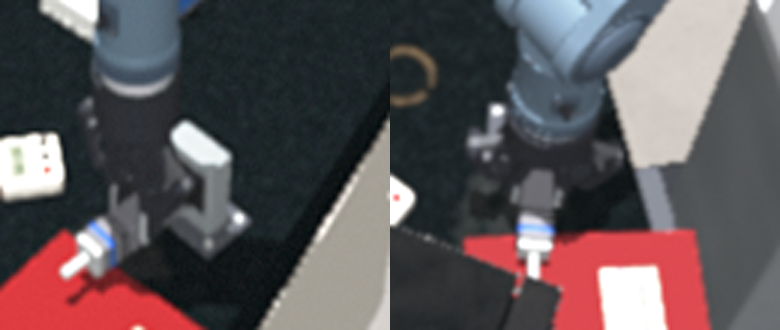

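The pin is out. The wrist force rose to 10 N with motion stopped, and the image shows the steel pin protruding. I'll back off, go up and turn towards the holder.

Request:
servo_tool:
  commands: [0.015,0,0,0,0.03,0,-0.01,0,0.03,0,-0.06,0,0.03,0,-0.11,0,0.03,0,-0.14,0,0.03,0,-0.14,0]

```text
t: 8.18
position: [0.4365, 0.169, 0.197]
orientation: [0.001, 0.794, 0.608, 0.002]
force: [0.6, -0.1, -1.7]
opening: 0.34
```

```bash
python3 - <<'E'
from h import *
st(); go((.443,.05,.19,30),(.443,-.129,.19,-10.5))
E
```

```text
{'t': 8.175, 'joints': [-0.3066, 0.094, -0.1585, 2.0634, 0.0189, 0.9807, -0.7374], 'position': [0.4365, 0.169, 0.197], 'orientation': [0.0009, 0.7936, 0.6085, 0.0023], 'force': [0.6432, -0.0649, -1.6979], 'torque': [0.0051, -0.0516, -0.0089], 'opening': 0.3395}
now [0.4365 0.169  0.197 ] heading 74.96 force [ 0.6 -0.1 -1.7]
[ 0.443  0.05   0.19  30.   ] -> [-0.1133  0.0372  0.0068] yaw 0.7847
[  0.443  -0.129   0.19  -10.5  ] -> [-0.2862  0.0836  0.0066] yaw 1.4915
```

Request:
servo_tool:
  commands: [-0.04,0.012,0,0.17,-0.08,0.024,0,0.34,-0.12,0.036,0,0.51,-0.16,0.048,0,0.68,-0.2,0.06,0,0.85,-0.24,0.07,0,1.02,-0.286,0.084,0,1.19,-0.286,0.084,0.0,1.36,-0.286,0.084,0.007,1.492,-0.286,0.084,0.007,1.492]

```text
t: 9.43
position: [0.4396, -0.1292, 0.1849]
orientation: [0.0, 0.996, -0.091, -0.003]
force: [0.3, -0.2, -0.7]
opening: 0.333
```

```bash
python3 - <<'E'
from h import *
st();go()
grab("wrist","w4");grab("scene","scene4");grab("side","side4")
E
```

```text
{'t': 9.425, 'joints': [0.0064, 0.0854, 0.1977, 2.1037, -0.0196, 0.9604, -1.5382], 'position': [0.4396, -0.1292, 0.1849], 'orientation': [0.0, 0.9959, -0.0909, -0.003], 'force': [0.321, -0.1702, -0.7224], 'torque': [-0.0198, -0.04, -0.0007], 'opening': 0.3334}
now [ 0.4396 -0.1292  0.1849] heading -10.44 force [ 0.3 -0.2 -0.7]
```

View pics/w4.png

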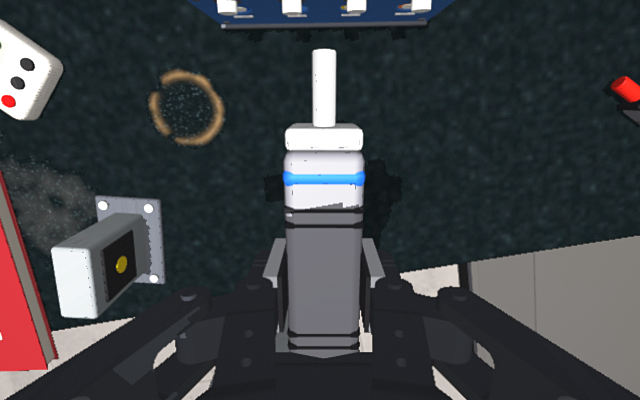

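This wrist view is clear. It shows the pin tip at (324,50), the tabs at (228,7), (291,5), (355,4) and (421,6), the foot line from (222,26) to (428,22), and the post at lower left.

```bash
python3 - <<'E'
from h import *
a=atz("w4",(222,26),0);b=atz("w4",(428,22.5),0);d=a-b;print("foot",a.round(4),b.round(4),"len",np.linalg.norm(d),"holder yaw deg",np.degrees(np.arctan2(-d[0],d[1])))
s=sensors.read_state();p=np.array(s["position"]);h=np.radians(-10.44);u=np.array([np.cos(h),np.sin(h),0]);v=np.array([-u[1],u[0],0])
for k in(60,87): print(k,proj("w4",[p+k/1e3*u+[0,0,-.004], p+k/1e3*u+[0,0,.0005]]).round(1).tolist())
# pin lateral: solve pen tip pos from ray at top of pin plane
for q,z in(((324,50),.1849-.004+.0045),((324,127),.1849-.004+.0045),((289,245),.1849-.004+.015),((359,245),.1849-.004+.015),((288,335),.1959),((357,335),.1959)):
    x=atz("w4",q,z)-p; print(q,"along",(x@u).round(4),"lat",(x@v).round(4))
for q in((228,7),(291,5),(355,4),(421,6)): print("tab",atz("w4",q,.078).round(4))
E
```

```text
foot [ 0.58   -0.0689  0.    ] [ 0.5513 -0.2386  0.    ] len 0.17207844392892924 holder yaw deg -9.611235000093536
60 [[323.0, 122.0], [323.0, 122.9]]
87 [[322.9, 45.2], [322.9, 43.3]]
(324, 50) along 0.0851 lat -0.0004
(324, 127) along 0.0584 lat -0.0004
(289, 245) along 0.015 lat 0.013
(359, 245) along 0.0149 lat -0.0137
(288, 335) along -0.0254 lat 0.0146
(357, 335) along -0.0255 lat -0.0139
tab [ 0.5723 -0.0934  0.078 ]
tab [ 0.5663 -0.1321  0.078 ]
tab [ 0.5597 -0.1712  0.078 ]
tab [ 0.551  -0.2113  0.078 ]
```

The holder's yaw is about -9.8°, the foot length comes out at 172 mm (170 expected) and the tabs sit at ±20 and ±60 mm. The pin is on the tool axis. I'll stage in front of the +60 mm bore.

```bash
cat >> h.py <<'E'
A=np.radians(-9.8); UX=np.array([np.cos(A),np.sin(A),0]); UY=np.array([-np.sin(A),np.cos(A),0]); O=np.array([.5659,-.1528,0])
def hold(x,y,z): return (*(O+x*UX+y*UY+[0,0,z]),-9.8)
def rel(p=None):
    p=np.array(sensors.read_state()["position"]) if p is None else np.array(p); d=p-O; print("TCP in holder",(d@UX).round(4),(d@UY).round(4),p[2].round(4))
E
python3 - <<'E'
from h import *
rel(); go(hold(-.115,.06,.15),hold(-.115,.06,.054))
E
```

```text
TCP in holder -0.1269 0.002 0.1865
now [ 0.4412 -0.1292  0.1865] heading -10.38 force [-0.5 -0.1 -1. ]
[ 0.4628 -0.0741  0.15   -9.8   ] -> [ 0.0114 -0.0581  0.0365] yaw -0.0102
[ 0.4628 -0.0741  0.054  -9.8   ] -> [ 0.0116 -0.0581  0.1325] yaw -0.0102
```

Request:
servo_tool:
  commands: [0.005,-0.03,0.02,-0.01,0.008,-0.058,0.05,-0.01,0.01,-0.058,0.1,-0.01,0.011,-0.058,0.125,-0.01,0.011,-0.058,0.132,-0.01,0.011,-0.058,0.132,-0.01,0.011,-0.058,0.132,-0.01]

```text
t: 10.45
position: [0.4647, -0.0746, 0.0566]
orientation: [-0.0, 0.996, -0.086, 0.001]
force: [0.2, 0.4, -1.1]
opening: 0.339
```

```bash
python3 - <<'E'
from h import *
rel(); go(); grab("scene","scene5");grab("wrist","w5");grab("side","side5")
s=sensors.read_state();p=np.array(s["position"])
a=cv2.imread("pics/scene5.png")[150:250,260:390]; b=cv2.imread("pics/wrist5.png") if 0 else cv2.imread("pics/w5.png")[0:250,180:460]
cv2.imwrite("pics/c5.png",np.hstack([cv2.resize(a,(390,300),interpolation=cv2.INTER_CUBIC),cv2.resize(b,(390,348))[:300]]))
print("pred tip scene",proj("scene5",[p+.086*UX+[0,0,-.004]]),"w",proj("w5",[p+.086*UX+[0,0,-.004],O+.06*UY+[0,0,.05],O+.06*UY-.009*UX+[0,0,.078]]), proj("scene5",[O+.06*UY+[0,0,.05]]))
E
```

```text
TCP in holder -0.113 0.0598 0.0566
now [ 0.4647 -0.0746  0.0566] heading -9.92 force [ 0.2  0.4 -1.1]
pred tip scene [[312.05154547 205.87312423]] w [[323.36990114  55.07634788]
 [322.60051872 -27.94923136]
 [322.47185804 -26.78780234]] [[305.7055589 202.9640984]]
```

View pics/c5.png

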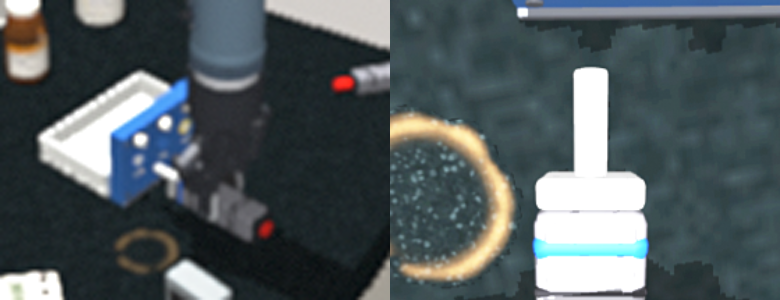

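The pin tip is seen at scene pixel (312,204.3) against a predicted (312,205.9), and the bore is where predicted. I'll push the first bore.

Request:
servo_tool:
  commands: [0,0,0.003,0,0.01,0,0.003,0,0.022,0,0.003,0,0.034,0,0.003,0,0.043,0,0.003,0,0.049,0,0.003,0,0.05,0,0.003,0,0.05,0,0.003,0]

```text
t: 11.6
position: [0.5122, -0.083, 0.0521]
orientation: [-0.0, 0.996, -0.086, -0.0]
force: [0.1, 0.6, -0.5]
opening: 0.338
```

```bash
python3 - <<'E'
from h import *
rel(); go()
E
```

```text
TCP in holder -0.0648 0.0596 0.0521
now [ 0.5122 -0.083   0.0521] heading -9.92 force [ 0.1  0.6 -0.5]
```

Request:
servo_tool:
  commands: [-0.02,0,0,0,-0.042,0,0,0,-0.042,0,-0.028,0,-0.042,0,-0.028,0,-0.034,0,-0.028,0,-0.031,0,-0.028,0,-0.028,0,-0.028,0,-0.026,0,-0.028,0,-0.025,0,-0.028,0]

```text
t: 12.72
position: [0.4871, -0.0786, 0.0796]
orientation: [-0.0, 0.996, -0.086, -0.001]
force: [-1.0, 1.0, -1.9]
opening: 0.333
```

```bash
python3 - <<'E'
from h import *
rel(); go()
E
```

```text
TCP in holder -0.0903 0.0597 0.0796
now [ 0.4871 -0.0786  0.0796] heading -9.92 force [-1.   1.  -1.9]
```

Request:
servo_tool:
  commands: [0.001,0,0,0,0.002,0,0,0,0.002,0,0,0]

```text
t: 13.1
position: [0.4889, -0.0789, 0.0799]
orientation: [-0.0, 0.996, -0.086, -0.001]
force: [-2.9, 1.3, -1.0]
opening: 0.336
```

Request:
servo_tool:
  commands: [0.001,0,0,0,0.001,0,0,0]

```text
t: 13.35
position: [0.4903, -0.0792, 0.08]
orientation: [-0.0, 0.996, -0.086, -0.001]
force: [-3.5, 0.4, -3.3]
opening: 0.338
```

```bash
python3 - <<'E'
from h import *
rel(); go(); grab("scene","scene6");grab("wrist","w6")
a=cv2.imread("pics/scene6.png")[150:230,260:360]; b=cv2.imread("pics/w6.png")[0:250,180:460]
cv2.imwrite("pics/c6.png",np.hstack([cv2.resize(a,(400,320),interpolation=cv2.INTER_CUBIC),cv2.resize(b,(390,348))[:320]]))
E
```

```text
TCP in holder -0.087 0.0597 0.08
now [ 0.4903 -0.0792  0.08  ] heading -9.92 force [-3.5  0.4 -3.3]
```

View pics/c6.png

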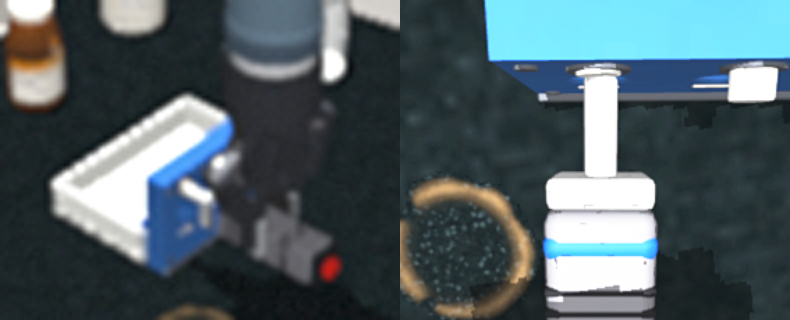

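The first tab is flush and reads as a thin disc next to its protruding neighbour. It stopped with TCP x at -0.087, so the tip is 85 mm ahead of the TCP. Next is the +20 mm bore.

Request:
servo_tool:
  commands: [-0.025,0,0,0,-0.025,0.02,0.014,0,-0.025,0.04,0.028,0,-0.025,0.04,0.028,0,-0.012,0.04,0.028,0,0.0,0.04,0.028,0,0.01,0.04,0.028,0,0.019,0.04,0.028,0,0.0255,0.04,0.028,0,0.0255,0.04,0.028,0]

```text
t: 14.7
position: [0.5094, -0.1231, 0.0521]
orientation: [0.0, 0.996, -0.086, -0.0]
force: [0.3, 0.1, -2.3]
opening: 0.335
```

```bash
python3 - <<'E'
from h import *
rel(); go()
E
```

```text
TCP in holder -0.0608 0.0196 0.0521
now [ 0.5094 -0.1231  0.0521] heading -9.92 force [ 0.3  0.1 -2.3]
```

Request:
servo_tool:
  commands: [-0.025,0,0,0,-0.045,0,0,0,-0.045,0,-0.028,0,-0.045,0,-0.028,0,-0.036,0,-0.028,0,-0.032,0,-0.028,0,-0.029,0,-0.028,0,-0.027,0,-0.028,0,-0.0255,0,-0.028,0,-0.0255,0,-0.028,0]

```text
t: 15.95
position: [0.4834, -0.1185, 0.0798]
orientation: [-0.0, 0.996, -0.086, -0.001]
force: [-0.8, 0.9, -2.4]
opening: 0.333
```

```bash
python3 - <<'E'
from h import *
rel(); go(); grab("wrist","w7"); grab("scene","scene7")
E
```

```text
TCP in holder -0.0871 0.0198 0.0798
now [ 0.4834 -0.1185  0.0798] heading -9.91 force [-0.8  0.9 -2.4]
```

Request:
servo_tool:
  commands: [0.001,0,0,0,0.001,0,0,0]

```text
t: 16.3
position: [0.4841, -0.1187, 0.08]
orientation: [-0.0, 0.996, -0.086, -0.001]
force: [-3.2, 0.5, -1.5]
opening: 0.337
```

Request:
servo_tool:
  commands: [0.001,0,0,0,0.001,0,0,0]

```text
t: 16.55
position: [0.4855, -0.1189, 0.08]
orientation: [-0.0, 0.996, -0.086, -0.001]
force: [-3.6, 0.4, -3.1]
opening: 0.337
```

```bash
python3 - <<'E'
from h import *
rel(); go(); grab("wrist","w7"); grab("scene","scene7")
a=cv2.imread("pics/scene7.png")[150:230,260:360]; b=cv2.imread("pics/w7.png")[0:250,180:460]
cv2.imwrite("pics/c7.png",np.hstack([cv2.resize(a,(400,320),interpolation=cv2.INTER_CUBIC),cv2.resize(b,(390,348))[:320]]))
E
```

```text
TCP in holder -0.085 0.0197 0.08
now [ 0.4855 -0.1189  0.08  ] heading -9.92 force [-3.6  0.4 -3.1]
```

View pics/c7.png

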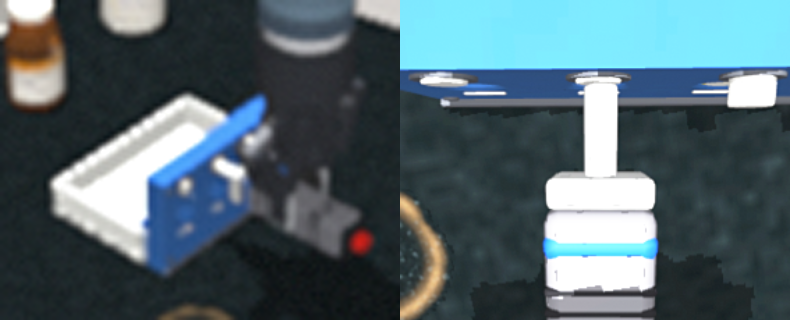

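The second tab is in as well. I see no cartridge from the first two bores in the tray, so they appear to have been empty. Next is the -20 mm bore (yellow).

Request:
servo_tool:
  commands: [-0.027,0,0,0,-0.027,0.02,0.014,0,-0.027,0.04,0.028,0,-0.027,0.04,0.028,0,-0.014,0.04,0.028,0,-0.003,0.04,0.028,0,0.008,0.04,0.028,0,0.018,0.04,0.028,0,0.0245,0.04,0.028,0,0.0245,0.04,0.028,0]

```text
t: 17.9
position: [0.5034, -0.1626, 0.0521]
orientation: [0.0, 0.996, -0.086, -0.0]
force: [0.4, -0.2, -0.3]
opening: 0.342
```

```bash
python3 - <<'E'
from h import *
rel(); go(); grab("scene","scene8")
E
```

```text
TCP in holder -0.0599 -0.0203 0.0521
now [ 0.5034 -0.1626  0.0521] heading -9.92 force [ 0.4 -0.2 -0.3]
```

Request:
servo_tool:
  commands: [-0.025,0,0,0,-0.045,0,0,0,-0.045,0,-0.028,0,-0.045,0,-0.028,0,-0.036,0,-0.028,0,-0.032,0,-0.028,0,-0.029,0,-0.028,0,-0.027,0,-0.028,0,-0.0255,0,-0.028,0,-0.0255,0,-0.028,0]

```text
t: 19.2
position: [0.4775, -0.158, 0.0798]
orientation: [-0.0, 0.996, -0.086, -0.001]
force: [-0.6, 0.9, -2.2]
opening: 0.337
```

```bash
python3 - <<'E'
from h import *
rel(); go(); grab("wrist","w8")
E
```

```text
TCP in holder -0.0862 -0.0202 0.0798
now [ 0.4775 -0.158   0.0798] heading -9.91 force [-0.6  0.9 -2.2]
```

Request:
servo_tool:
  commands: [0.001,0,0,0,0.0015,0,0,0]

```text
t: 19.5
position: [0.479, -0.1584, 0.0801]
orientation: [-0.0, 0.996, -0.086, -0.001]
force: [-2.1, 0.4, -1.4]
opening: 0.337
```

Request:
servo_tool:
  commands: [0.001,0,0,0,0.001,0,0,0]

```text
t: 19.75
position: [0.48, -0.1585, 0.0801]
orientation: [-0.0, 0.996, -0.086, -0.001]
force: [-2.8, 0.8, -0.9]
opening: 0.338
```

```bash
python3 - <<'E'
from h import *
rel(); go(); grab("wrist","w8")
E
```

```text
TCP in holder -0.0837 -0.0203 0.0801
now [ 0.48   -0.1585  0.0801] heading -9.92 force [-2.8  0.8 -0.9]
```

Request:
servo_tool:
  commands: [0.001,0,0,0,0.0015,0,0,0]

```text
t: 20.05
position: [0.4818, -0.1589, 0.0801]
orientation: [-0.0, 0.996, -0.086, -0.0]
force: [-3.0, 0.5, -1.8]
opening: 0.335
```

```bash
python3 - <<'E'
from h import *
rel(); go(); grab("wrist","w8")
a=cv2.imread("pics/scene8.png")[150:230,260:360]; b=cv2.imread("pics/w8.png")[0:250,140:480]
cv2.imwrite("pics/c8.png",np.hstack([cv2.resize(a,(400,320),interpolation=cv2.INTER_CUBIC),cv2.resize(b,(400,320))]))
E
```

```text
TCP in holder -0.0818 -0.0203 0.0801
now [ 0.4818 -0.1589  0.0801] heading -9.92 force [-3.   0.5 -1.8]
```

View pics/c8.png

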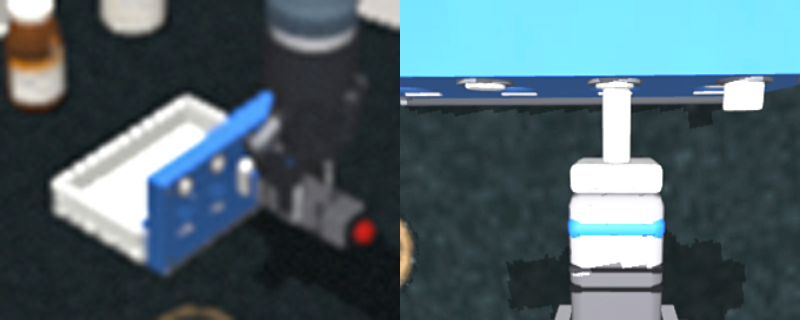

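Tab 3 is in. Pressing at the tab stops has pushed the pin in a few mm, leaving about 22 mm out, which is still enough. Next is the last bore (orange).

Request:
servo_tool:
  commands: [-0.03,0,0,0,-0.03,0.02,0.014,0,-0.03,0.04,0.028,0,-0.03,0.04,0.028,0,-0.015,0.04,0.028,0,-0.004,0.04,0.028,0,0.007,0.04,0.028,0,0.016,0.04,0.028,0,0.0225,0.04,0.028,0,0.0225,0.04,0.028,0]

```text
t: 21.35
position: [0.4972, -0.2021, 0.0519]
orientation: [-0.0, 0.996, -0.086, -0.0]
force: [-0.5, 0.0, -1.3]
opening: 0.34
```

```bash
python3 - <<'E'
from h import *
rel(); go(); grab("scene","scene9")
E
```

```text
TCP in holder -0.0593 -0.0602 0.0519
now [ 0.4972 -0.2021  0.0519] heading -9.92 force [-0.5  0.  -1.3]
```

Request:
servo_tool:
  commands: [-0.025,0,0,0,-0.045,0,0,0,-0.045,0,-0.028,0,-0.045,0,-0.028,0,-0.034,0,-0.028,0,-0.03,0,-0.028,0,-0.027,0,-0.028,0,-0.025,0,-0.028,0,-0.0235,0,-0.028,0,-0.0225,0,-0.028,0]

```text
t: 22.65
position: [0.4743, -0.198, 0.0797]
orientation: [-0.0, 0.996, -0.086, -0.001]
force: [-1.8, 0.8, -1.3]
opening: 0.335
```

Request:
servo_tool:
  commands: [0.001,0,0,0,0.0015,0,0,0]

```text
t: 22.9
position: [0.4756, -0.1983, 0.0799]
orientation: [-0.0, 0.996, -0.086, -0.001]
force: [-2.2, 1.2, -1.5]
opening: 0.338
```

```bash
python3 - <<'E'
from h import *
rel(); go(); grab("wrist","w9")
E
```

```text
TCP in holder -0.0812 -0.0602 0.0799
now [ 0.4756 -0.1983  0.0799] heading -9.92 force [-2.2  1.2 -1.5]
```

Request:
servo_tool:
  commands: [0.001,0,0,0,0.002,0,0,0,0.002,0,0,0]

```text
t: 23.32
position: [0.4783, -0.1988, 0.08]
orientation: [-0.0, 0.996, -0.086, -0.0]
force: [-3.0, 1.2, -3.6]
opening: 0.337
```

Request:
servo_tool:
  commands: [0.001,0,0,0,0.0015,0,0,0,0.0015,0,0,0]

```text
t: 23.7
position: [0.4801, -0.1991, 0.0802]
orientation: [-0.0, 0.996, -0.086, -0.0]
force: [-2.3, 0.6, -2.7]
opening: 0.336
```

Request:
servo_tool:
  commands: [-0.02,0,0,0,-0.03,0,-0.01,0,-0.03,0,-0.07,0,-0.02,-0.02,-0.12,0,0.01,-0.03,-0.12,0,0.03,-0.04,-0.13,0,0.03,-0.04,-0.13,0]

```text
t: 24.58
position: [0.5203, -0.1645, 0.2131]
orientation: [0.0, 0.996, -0.085, 0.004]
force: [-0.1, 0.1, -2.3]
opening: 0.336
```

```bash
python3 - <<'E'
from h import *
st();rel(); go(); grab("wrist","w10"); grab("scene","scene10")
E
```

```text
{'t': 24.575, 'joints': [0.0597, 0.2116, 0.1926, 1.8933, -0.0476, 1.0332, -1.4694], 'position': [0.5203, -0.1645, 0.2131], 'orientation': [0.0003, 0.9963, -0.0853, 0.0039], 'force': [-0.1317, 0.1266, -2.2758], 'torque': [0.0047, 0.0769, 0.0231], 'opening': 0.3361}
TCP in holder -0.0429 -0.0192 0.2131
now [ 0.5203 -0.1645  0.2131] heading -9.79 force [-0.1  0.1 -2.3]
```

View pics/w10.png

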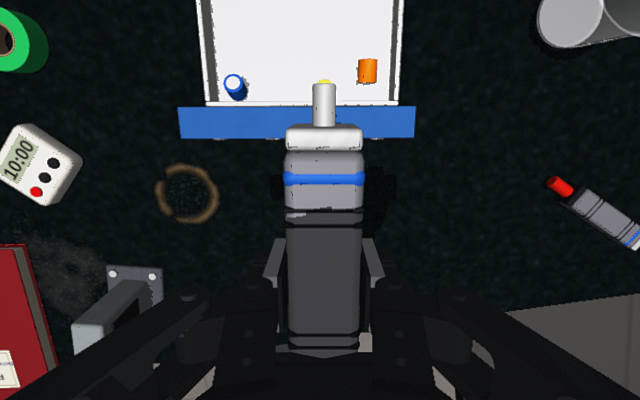

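The tray holds the blue cartridge at (235,85), the orange at (367,71) and the yellow behind the pin tip at (324,82). I'll check their coordinates.

```bash
python3 - <<'E'
from h import *
def hc(q,z):
    d=atz("w10",q,z)-O; return (d@UX).round(4),(d@UY).round(4)
print("blue top z24",hc((233,82),.024),"bottom-ish z4",hc((240,99),.004),"z14",hc((236,88),.014))
print("blue edge",hc((235,73),.024),hc((235,93),.024),hc((225,83),.024),hc((244,83),.024))
print("orange",hc((367,71),.020),"yellow tip",hc((324,80),.02))
print("back top edge",hc((300,106),.092),hc((300,138),.092))
im=cv2.imread("pics/w10.png")[50:150,190:420]; cv2.imwrite("pics/c10.png",cv2.resize(im,None,fx=3.4,fy=3.4,interpolation=cv2.INTER_CUBIC))
E
```

```text
blue top z24 (np.float64(0.0428), np.float64(0.0613)) bottom-ish z4 (np.float64(0.0284), np.float64(0.0608)) z14 (np.float64(0.0381), np.float64(0.0615))
blue edge (np.float64(0.0503), np.float64(0.059)) (np.float64(0.0335), np.float64(0.0602)) (np.float64(0.0419), np.float64(0.0685)) (np.float64(0.042), np.float64(0.0516))
orange (np.float64(0.0523), np.float64(-0.058)) yellow tip (np.float64(0.0448), np.float64(-0.0196))
back top edge (np.float64(0.0231), np.float64(-0.0023)) (np.float64(0.0005), np.float64(-0.0018))
```

View pics/c10.png

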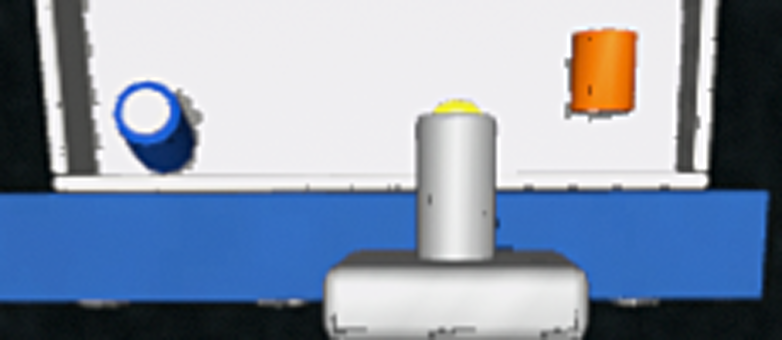

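All three cartridges appear to be on the tray floor: blue standing with its centre at x≈38 mm, orange lying at 52 mm, and yellow partly hidden. I'll move aside to expose the yellow one, measuring with image code.

Request:
servo_tool:
  commands: [-0.02,-0.03,-0.01,0,-0.03,-0.06,-0.02,0,-0.03,-0.06,-0.02,0,-0.03,-0.06,-0.02,0]

```text
t: 25.18
position: [0.4963, -0.102, 0.2299]
orientation: [0.0, 0.996, -0.087, -0.0]
force: [-0.3, -0.6, -1.2]
opening: 0.34
```

```bash
python3 - <<'E'
from h import *
rel(); im=grab("wrist","w11"); rgb=im["color"]; hsv=cv2.cvtColor(rgb,cv2.COLOR_RGB2HSV)
for n,lo,hi in(("yellow",24,34),("orange",8,19),("blue",105,118),("green",45,80)):
    m=((hsv[...,0]>=lo)&(hsv[...,0]<=hi)&(hsv[...,1]>120)&(hsv[...,2]>60)).astype(np.uint8)
    c,l,sx,ce=cv2.connectedComponentsWithStats(m)
    for i in range(1,c):
        if sx[i,4]>40:
            d=atz("w11",ce[i],.014)-O; print(n,sx[i].tolist(),ce[i].round(1),"holder xy",(d@UX).round(4),(d@UY).round(4))
            if n in("yellow","orange"):
                x,y,w,h,_=sx[i]
                for q in((x,y+h/2),(x+w,y+h/2),(x+w/2,y),(x+w/2,y+h)):
                    e=atz("w11",q,.018)-O; print("   ",(e@UX).round(4),(e@UY).round(4))
P=np.array([.4078,.0696,0]); u=np.array([np.sin(np.radians(15)),np.cos(np.radians(15)),0]);px=np.array([u[1],-u[0],0])
for k in(.112,.077): print(k,(P-k*u+.012*px).round(4), np.hypot(*(P-k*u+.012*px)[:2]))
go((*(P-.112*u+.012*px)[:2],.20,75))
E
```

```text
TCP in holder -0.0772 0.0382 0.2299
yellow [375, 38, 21, 18, 124] [384.4  47.1] holder xy 0.0388 -0.0194
    0.0384 -0.01
    0.0382 -0.0294
    0.0459 -0.0194
    0.0306 -0.0201
orange [418, 17, 21, 26, 449] [427.8  29.3] holder xy 0.0536 -0.0587
    0.0524 -0.0487
    0.0522 -0.0678
    0.0629 -0.0573
    0.0414 -0.0592
blue [258, 33, 235, 57, 7586] [373.3  70.9] holder xy 0.0179 -0.0098
blue [283, 171, 83, 15, 886] [323.5 178.4] holder xy -0.0869 0.0382
green [39, 0, 62, 32, 1100] [72.5 15.6] holder xy 0.0652 0.2652
0.112 [ 0.3904 -0.0417  0.    ] 0.39262299071138335
0.077 [ 0.3995 -0.0079  0.    ] 0.399539800173059
now [ 0.4964 -0.1024  0.2298] heading -10.06 force [-0.3 -0.6 -2.1]
[ 3.904e-01 -4.170e-02  2.000e-01  7.500e+01] -> [-0.115  -0.0412  0.0299] yaw -1.4846
```

All three cartridges are in the tray, at holder x of 38–54 mm. Now to the post's -y side with the pen pointing +y.

Request:
servo_tool:
  commands: [-0.03,-0.01,0,-0.17,-0.06,-0.02,0,-0.34,-0.09,-0.03,0,-0.51,-0.115,-0.041,0,-0.68,-0.115,-0.041,0,-0.85,-0.115,-0.041,0,-1.02,-0.115,-0.041,0,-1.19,-0.115,-0.041,0.01,-1.36,-0.115,-0.041,0.03,-1.485,-0.115,-0.041,0.03,-1.485]

```text
t: 26.48
position: [0.3892, -0.0417, 0.1986]
orientation: [-0.001, 0.794, 0.608, -0.002]
force: [0.1, 0.9, -1.7]
opening: 0.337
```

```bash
python3 - <<'E'
from h import *
st(); grab("wrist","w12"); im=grab("scene","scene12")
P=np.array([.4078,.0696,0]); u=np.array([np.sin(np.radians(15)),np.cos(np.radians(15)),0]);px=np.array([u[1],-u[0],0])
go(*[(*(P-k*u+.012*px)[:2],.054,75) for k in (.115,.077)])
E
```

```text
{'t': 26.475, 'joints': [-0.1212, -0.0709, 0.1183, 2.2251, 0.0103, 0.9916, -0.2719], 'position': [0.3892, -0.0417, 0.1986], 'orientation': [-0.0013, 0.7937, 0.6083, -0.0019], 'force': [0.0553, 0.9015, -1.6855], 'torque': [0.0173, -0.0293, 0.0487], 'opening': 0.3369}
now [ 0.391  -0.0413  0.2003] heading 74.95 force [ 0.8  0.4 -0.8]
[ 3.896e-01 -4.460e-02  5.400e-02  7.500e+01] -> [-0.0035 -0.0004  0.1463] yaw -0.0009
[ 3.995e-01 -7.900e-03  5.400e-02  7.500e+01] -> [ 0.0345 -0.0004  0.1463] yaw -0.0009
```

Request:
servo_tool:
  commands: [-0.004,0,0.03,0,-0.004,0,0.07,0,-0.004,0,0.11,0,-0.004,0,0.135,0,-0.004,0,0.146,0,-0.004,0,0.146,0]

```text
t: 27.32
position: [0.3905, -0.0445, 0.0545]
orientation: [0.0, 0.793, 0.61, -0.0]
force: [-0.4, 0.3, -0.8]
opening: 0.338
```

```bash
python3 - <<'E'
from h import *
st(); go(); grab("wrist","w13")
E
```

```text
{'t': 27.325, 'joints': [-0.1093, 0.2032, 0.1249, 2.3303, -0.0437, 0.6101, -0.2111], 'position': [0.3905, -0.0445, 0.0545], 'orientation': [0.0, 0.7928, 0.6095, -0.0], 'force': [-0.4191, 0.3375, -0.7524], 'torque': [-0.0061, -0.0066, -0.0246], 'opening': 0.3375}
now [ 0.3905 -0.0445  0.0545] heading 75.11 force [-0.4  0.3 -0.8]
```

Joints are within range. I'll press the pin in.

Request:
servo_tool:
  commands: [0.01,0,0,0,0.018,0,0,0,0.024,0,0,0,0.029,0,0,0,0.033,0,0,0,0.036,0,0,0]

```text
t: 28.12
position: [0.3994, -0.0104, 0.0543]
orientation: [0.001, 0.793, 0.61, -0.0]
force: [-1.4, -8.7, 1.1]
opening: 0.335
```

Request:
servo_tool:
  commands: [0.002,0,0,0,0.004,0,0,0,0.004,0,0,0]

```text
t: 28.5
position: [0.3993, -0.0103, 0.0543]
orientation: [0.001, 0.794, 0.608, -0.002]
force: [-1.3, -12.7, 5.2]
opening: 0.339
```

```bash
python3 - <<'E'
from h import *
st(); go()
E
```

```text
{'t': 28.5, 'joints': [-0.1783, 0.2152, 0.1033, 2.3141, -0.0303, 0.6165, -0.3153], 'position': [0.3993, -0.0103, 0.0543], 'orientation': [0.0011, 0.7937, 0.6084, -0.0024], 'force': [-1.2585, -12.6707, 5.2461], 'torque': [-2.4238, 0.2842, -0.1342], 'opening': 0.3392}
now [ 0.3993 -0.0103  0.0543] heading 74.94 force [ -1.3 -12.7   5.2]
```

Motion stopped solidly at 12.7 N. I'll back off, go up, verify the button, and compute the book centre and the cabinet clearance.

Request:
servo_tool:
  commands: [-0.02,0,0,0,-0.035,0,-0.01,0,-0.035,0,-0.06,0,-0.035,0,-0.11,0,-0.035,0,-0.15,0,-0.035,0,-0.15,0]

```text
t: 29.25
position: [0.3943, -0.039, 0.2082]
orientation: [0.002, 0.792, 0.61, 0.004]
force: [0.9, 0.0, -0.7]
opening: 0.336
```

```bash
python3 - <<'E'
from h import *
s=st(); im=grab("side","side14"); im2=grab("scene","scene14"); grab("wrist","w14")
p=np.array(s["position"]);u=np.array([np.sin(np.radians(15)),np.cos(np.radians(15)),0])
for n,i in(("side14",im),("scene14",im2)):
    c=i["color"].astype(int); m=((c[...,0]>150)&(c[...,1]<70)&(c[...,2]<70)).astype(np.uint8)
    k,l,sx,ce=cv2.connectedComponentsWithStats(m)
    print(n,[(sx[j].tolist(),ce[j].round(1).tolist()) for j in range(1,k) if sx[j,4]>8])
    print("pred btn end out / in, tip in/out",proj(n,[p-(.002+.087)*u+[0,0,-.004],p-(.065)*u+[0,0,-.004],p+.061*u,p+.085*u]).round(1).tolist())
print("cab",atz("scene0",(242,320),0).round(3),atz("scene0",(172,343),0).round(3))
# book corners from wrist w14 / scene red mask in scene0
c=cv2.imread("pics/scene0.png").astype(int); m=((c[...,2]>150)&(c[...,1]<90)&(c[...,0]<100)).astype(np.uint8); m[:260]=0; 
m=cv2.morphologyEx(m,cv2.MORPH_CLOSE,np.ones((25,25)))
ct=max(cv2.findContours(m,0,2)[0],key=cv2.contourArea); ap=cv2.approxPolyDP(ct,5,True)[:,0]
for q in ap: print(q,atz("scene0",q,.018).round(4),atz("scene0",q,0).round(4))
E
```

```text
{'t': 29.25, 'joints': [-0.1369, -0.084, 0.1269, 2.2143, 0.0113, 1.0014, -0.2748], 'position': [0.3943, -0.039, 0.2082], 'orientation': [0.0024, 0.7923, 0.6101, 0.004], 'force': [0.9479, 0.0207, -0.7431], 'torque': [0.0183, 0.0343, 0.0068], 'opening': 0.3362}
side14 [([317, 110, 6, 7, 17], [319.4, 113.3])]
pred btn end out / in, tip in/out [[371.0, 137.1], [370.7, 144.2], [369.3, 182.9], [369.0, 191.0]]
scene14 [([371, 176, 7, 7, 27], [374.0, 178.7]), ([242, 270, 98, 77, 2573], [288.6, 303.8])]
pred btn end out / in, tip in/out [[371.3, 179.0], [365.9, 182.3], [335.3, 199.8], [329.0, 203.6]]
cab [0.493 0.344 0.   ] [ 0.595  0.483 -0.   ]
[281 270] [0.4955 0.1655 0.018 ] [0.5055 0.1524 0.    ]
[242 303] [0.5164 0.3124 0.018 ] [ 0.5268  0.3023 -0.    ]
[304 348] [0.3093 0.3384 0.018 ] [0.3155 0.3288 0.    ]
[339 307] [0.2953 0.1915 0.018 ] [0.3012 0.1789 0.    ]
```

```bash
python3 - <<'E'
from h import *
for t in("w12","w14"):
    g=cv2.imread(f"pics/{t}.png"); print(t,[(r,g[r,323].tolist()) for r in range(40,150,6)])
    p=None
u=np.array([np.sin(np.radians(15)),np.cos(np.radians(15)),0])
p=np.array(sensors.read_state()["position"])
print(proj("w14",[p+k*u+[0,0,.0005] for k in(.058,.061,.070,.079,.085)])[:,1].round(1))
go((.396,.242,.2,75),(.396,.242,.06,75),(.396,.242,.037,75))
E
```

```text
w12 [(40, [221, 219, 211]), (46, [223, 221, 214]), (52, [174, 172, 166]), (58, [49, 47, 49]), (64, [12, 12, 10]), (70, [75, 70, 67]), (76, [133, 123, 118]), (82, [119, 113, 111]), (88, [250, 250, 249]), (94, [250, 250, 250]), (100, [250, 250, 250]), (106, [250, 250, 250]), (112, [249, 250, 249]), (118, [249, 249, 249]), (124, [255, 255, 255]), (130, [222, 223, 223]), (136, [251, 252, 251]), (142, [244, 245, 244]), (148, [199, 200, 200])]
w14 [(40, [220, 217, 209]), (46, [223, 220, 212]), (52, [222, 219, 212]), (58, [179, 175, 168]), (64, [26, 26, 26]), (70, [26, 23, 24]), (76, [121, 112, 108]), (82, [131, 121, 117]), (88, [85, 79, 76]), (94, [28, 25, 17]), (100, [26, 24, 16]), (106, [24, 23, 15]), (112, [27, 25, 18]), (118, [197, 199, 197]), (124, [254, 254, 254]), (130, [223, 224, 223]), (136, [251, 251, 251]), (142, [244, 244, 244]), (148, [200, 201, 200])]
[130.9 122.8  98.   72.2  54.3]
now [ 0.3901 -0.0392  0.2033] heading 75.19 force [ 0.4  0.2 -1.9]
[ 0.396  0.242  0.2   75.   ] -> [ 0.2734 -0.0662  0.0034] yaw 0.0033
[3.96e-01 2.42e-01 6.00e-02 7.50e+01] -> [ 0.2734 -0.0659  0.1434] yaw 0.0033
[3.96e-01 2.42e-01 3.70e-02 7.50e+01] -> [ 0.2734 -0.0658  0.1664] yaw 0.0033
```

The pin now protrudes only about 3 mm (tip row 117, against 86 before), so it is home. Moving to the book.

Request:
servo_tool:
  commands: [0.04,-0.01,0,0,0.09,-0.02,0,0,0.14,-0.035,0,0,0.19,-0.045,0,0,0.24,-0.06,0.02,0,0.273,-0.066,0.06,0,0.273,-0.066,0.1,0,0.273,-0.066,0.135,0,0.273,-0.066,0.153,0,0.273,-0.066,0.156,0]

```text
t: 30.65
position: [0.3944, 0.2395, 0.0451]
orientation: [-0.001, 0.792, 0.61, -0.004]
force: [-1.1, 0.2, -0.7]
opening: 0.339
```

Request:
servo_tool:
  commands: [0,0,0.003,0,0,0,0.006,0,0,0,0.008,0,0,0,0.008,0]

```text
t: 31.15
position: [0.3977, 0.2414, 0.0406]
orientation: [0.0, 0.793, 0.61, 0.0]
force: [-0.9, -0.5, -1.5]
opening: 0.334
```

```bash
python3 - <<'E'
from h import *
st()
E
```

```text
{'t': 31.15, 'joints': [-0.4724, 0.3509, -0.1792, 2.1623, 0.1035, 0.6354, -0.9832], 'position': [0.3977, 0.2414, 0.0406], 'orientation': [0.0, 0.7925, 0.6099, 0.0003], 'force': [-0.8968, -0.5139, -1.496], 'torque': [-0.0247, 0.0942, -0.0251], 'opening': 0.334}
```

Request:
servo_tool:
  commands: [0,0,0.001,0,0,0,0.002,0,0,0,0.003,0,0,0,0.003,0]

```text
t: 31.65
position: [0.3974, 0.2412, 0.0372]
orientation: [-0.0, 0.792, 0.61, -0.0]
force: [-0.8, 0.1, -1.1]
opening: 0.339
```

Request:
servo_tool:
  commands: [0,0,0.001,0,0,0,0.002,0,0,0,0.002,0]

```text
t: 32.02
position: [0.3975, 0.2414, 0.0364]
orientation: [0.0, 0.792, 0.61, -0.0]
force: [-3.2, -0.9, 8.1]
opening: 0.341
```

Contact with the book at 8 N, at the expected height. Releasing and rising.

Request:
servo_tool:
  commands: [0,0,-0.001,0,0,0,-0.001,0,0,0,-0.001,0,0,0,-0.001,0]
  hand: 75

```text
t: 32.52
position: [0.3974, 0.2412, 0.0361]
orientation: [-0.0, 0.792, 0.61, -0.0]
force: [-0.1, 0.3, -0.0]
opening: 0.749
```

Request:
servo_tool:
  commands: [0,0,-0.03,0,0,0,-0.07,0,0,0,-0.12,0,0,0,-0.17,0,-0.03,0,-0.2,0,-0.09,0,-0.2,0,-0.15,0,-0.2,0,-0.2,0,-0.2,0,-0.2,0,-0.2,0,-0.2,0,-0.2,0]

```text
t: 33.78
position: [0.3464, 0.0485, 0.2364]
orientation: [-0.0, 0.793, 0.61, 0.001]
force: [0.1, 0.2, 0.3]
opening: 0.751
```

```bash
python3 - <<'E'
from h import *
st(); grab("scene","sceneF");grab("wrist","wF");grab("side","sideF")
a=cv2.imread("pics/sceneF.png")[150:350,220:440]; b=cv2.imread("pics/wF.png"); c=cv2.imread("pics/sceneF.png")[170:230,270:340]
r=np.hstack([cv2.resize(b,(440,330)),cv2.resize(a,(350,330),interpolation=cv2.INTER_CUBIC)])
e=cv2.imread("pics/sideF.png")[80:330,240:440]
r2=np.hstack([cv2.resize(c,(300,250),interpolation=cv2.INTER_CUBIC),cv2.resize(e,(490,250))])
cv2.imwrite("pics/final.png",np.vstack([r,r2]))
E
```

```text
{'t': 33.775, 'joints': [-0.2458, -0.2112, -0.0098, 2.2576, -0.0028, 1.0943, -0.5131], 'position': [0.3464, 0.0485, 0.2364], 'orientation': [-0.0, 0.7925, 0.6099, 0.0005], 'force': [0.0505, 0.1828, 0.3479], 'torque': [0.043, -0.0067, 0.0], 'opening': 0.7509}
```

View pics/final.png

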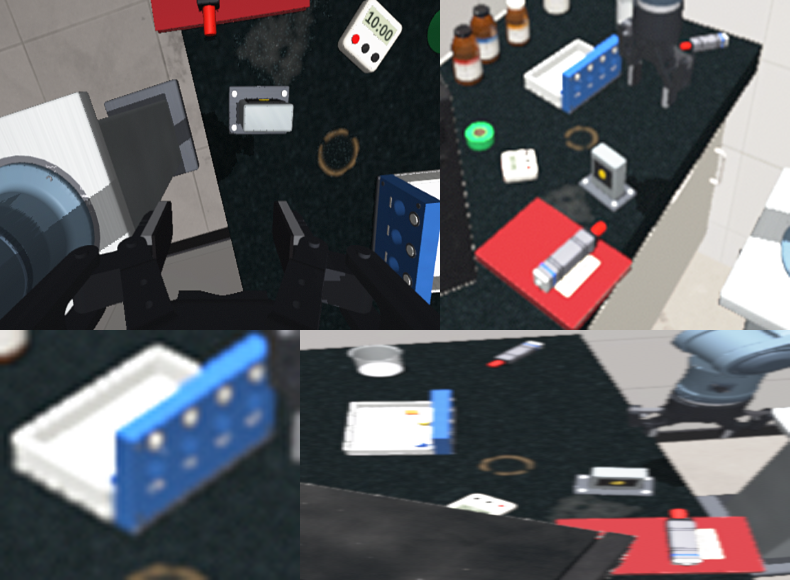

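The last composite shows all four tabs flush, with orange, yellow and blue in the tray. The pen lies flat on the book with its red button out, and the bystanders have not moved. Handing in.

```bash
python3 -c "
from bench import bot; print(bot.close_job())"
```

```text
the job is handed in; nothing more can be done
None
```

The job is done and handed in at about 34 s of robot time, but it returned no verdict, so success rests on my own checks below.

- **Pin out:** I pressed the button against the post's +y pad. It stopped solid at about 10 N, and the picture shows the steel pin protruding.
- **Cartridges:** Three were present, and all are in the tray. Blue (standing) and yellow (seen only as a rim from above) are at about 38 mm in the holder frame, and orange (lying) is at about 53 mm. The +20 mm bore gave no green cartridge and looked empty, but I probed it to full depth anyway.
- **Tabs:** I pushed all four until the force levelled off at about 3 N. They look flush in the last pictures; I judged this by eye and force and did not measure the travel.
- **Pin back in:** I pressed it against the post's -y pad until it stopped solid at about 12.7 N. About 3 mm of pin remained showing, and the button popped out.
- **Pen on the book:** It was put down on contact at the expected height, roughly 12 mm from the book's measured centre. It lies flat with the gripper clear, and the beaker, timer and label roll look untouched.

**Disagreements:**
- The pen sat about 2 mm farther back in the grip than nominal.
- Pressing at the tab stops slid the pin in to about 17 mm out by the end. That was still enough for the last bore.
- One camera estimate of the pin tip's height was about 3 mm off the prediction; I lowered the tool 3 mm for it.

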